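# Wedge a brass block tight in the bench vice

## Robot

A 6-joint arm with a two-finger parallel gripper is mounted at the origin on the work surface. World frame = base frame: x ahead of the robot, y to its left, z up, the work surface at z = 0. Lengths are in m, angles in rad, forces in N, time in s.
With the tool pointing down it reaches from about 0.325 to 0.9 m from the base axis. Payload 3.5 kg.
Tool frame: the origin (TCP) lies midway between the tips of the shut fingers; the grasp point (between the pads) lies 19 mm behind it; z points along the fingers, y is the direction in which the jaws open and shut (so a half turn about z gives the same grasp; the last joint's range is limited). The gripper opens to 85 mm and grips with 20 to 120 N. Pads are 22 mm wide; open, the fingers measure 114 mm over their backs; the gripper's body (76 mm by 85 mm) begins 54 mm behind the grasp point. The pads swing forward as they close: fully open they stand 13 mm farther back than shut.
Start: joints at [-1.247, 0.276, -0.026, 1.268, 0, 1.467], TCP at [0.259, -0.569, 0.231] pointing down, gripper open.
Joint ranges: [-3.12, 3.12], [-0.85, 1.88], [-1.08, 1.24], [-1.95, 2.15], [-1.57, 1.53], [-3.14, 3.14]. Speed limits (rad/s): [2.57, 2.57, 3.14, 3.14, 3.14, 3.14].

## Interface

Orientations are given as [roll, pitch, yaw] about the fixed x, y, z axes, in that order (R = Rz(yaw) Ry(pitch) Rx(roll)).
In Python, from plant import monitor, get_image, job gives the robot as it stands.
- The arm moves only by the shell command python3 -m jog 'ROWS'. ROWS is a JSON object of lists of equal length, an entry for each row: "travel": the shift along the world's x, y, z in cm, a list of three; "twist": the turn about the world's z in rad; "gripper": the finger opening in cm, from 0 to 8.54. A call has 1 to 20 rows; each row shifts and turns the pose as measured when the row begins; what a row does not reach is not made up. A row lasts 1/8 s, in which the tool goes at most 62.5 mm and 10.7 degrees, less where a joint would pass 70% of its speed; a pose out of reach is approached as far as the arm can. A call is refused whole if a number of a shift passes 6.25 or a number of a turn 0.188, either way. A call with a gripper value outside its range is refused whole. The fingers move at their own pace and stop on an object; the grip force is fixed at half the most. Time passes only in rows, so rows that do not move let the fingers close. It gives the time, the measured TCP pose, the force and the opening at its end, in the units of the state.
- monitor.read_state(): the state, without advancing time (a new reading comes with each control period).
- get_image(name): name is "scene" or "top" or "wrist"; returns a dict with "image" (480x640x3 uint8, red, green, blue), "vertical_fov" (degrees; the focal length in pixels is half the picture's height over the tangent of half this angle, whatever the lens; pixels are square), "cx", "cy" (the principal point, pixels), "D" ([k1, k2, p1, p2, k3] as OpenCV has them; the pictures are not rectified), "R" (3x3) and "t" (3): a world point X has camera coordinates R X + t. Camera axes: x right, y down, z forward; pixel columns grow to the right and rows downward; lengths in m; the calibration is good to about 2 mm. A picture is of the moment at which its call begins. There is no depth.
- job.job_done(): hands the job in, once; it reports no verdict.
The state is a dict: "time_s": time; "joint_pos": joint angles; "joint_vel": joint speeds; "effort": joint torques, N m; "position": TCP position; "ee_rot": TCP orientation; "wrist_force": force on the tool from outside, world axes, zero at the start; "wrist_torque": the same for the moment, N m; "grip_width": opening from 0.0 (shut) to 1.0 (fully open).
Only numpy, scipy, OpenCV 4.12 (cv2) and the standard library are available. Lean on these libraries where they do the work, as an engineer would, in place of code of your own. Each camera call takes 0.05 s, during which the arm holds its last target.

## Task

Set the grooved brass block flat on the bed of the wooden wedge vice, midway along the jaws with its long way running from jaw to jaw, and let go of it. Then hold the hammer and drive the wedge in with two or more taps, backing the hammer off after each, until the wedge stops advancing and the block is clamped tight; never push the wedge with the bare gripper. Finally lay the hammer flat on the open bench top, dropping neither block nor hammer on the way and without knocking over the little amber bottle.

Things in the scene. Friction and masses are not known exactly. Their poses are not given: they have to be found in the camera images.
- bed (a point): Wooden wedge vice fixed to the bench, base 150 x 120 x 16 mm. This point: centre of the block's place, on top of the bed, 16 mm above the bench. Axes: x from sliding to fixed jaw, y along the jaws, z up. The base spans y -60 to 60. Fixed jaw: inner face at x = 25, 20 thick, 20 high above the bed. Rail on the other side: x -85 to -65, 24 high. Between rail and sliding jaw runs the wedge.
- wedge_butt (a point): Dark wooden wedge, 140 mm long, 26 high, 6 wide at the thin end, 34 at the butt, captive in the vice, its butt sticking out on the vice's +y side. This point: centre of the flat butt face that is struck, 29 mm above the bench; axes as the vice's: the face looks to +y, the wedge is driven to -y. It slides against about 5 N of friction, more near the end, and stays where it is left.
- wedge (a joint): how far the wedge has been driven in, m: 0 fully pulled back, 0.050 the end of its travel, where it stops and the block is tight; starts between 0 and 0.018
- jaw (a joint): how far the sliding jaw has closed, m, 0 to 0.010: the wedge moves it, one fifth of the wedge's travel. Jaw 70 mm long in y (middle at the bed point), 20 mm high above the bed; its face is at x = -35 mm from the bed point at 0 and -25 mm at 0.010, so at the start the gap between the jaws is 56 to 60 mm
- block_center (a point): Brass block with three dark straight grooves on its top, 50 mm long (its x, along the grooves) x 40 mm wide (its y) x 26 mm high, 0.44 kg, lying flat on the bench. This point is its centre, 13 mm above its underside; z up.
- hammer_head (a point): Hammer with rectangular brass head and pale wooden handle, lying flat on the bench, 0.33 kg, mostly in the head. This point: centre of the head, 14 mm up. Head 28 (x) x 52 (y) x 28 mm (z); its two ends (y = -26, +26) are the striking faces. The handle, 18 mm wide (y), 20 thick (z), runs from the head along -x to x = -133 mm at this point's height.
- bottle_mid (a point): Amber glass bottle with a black cap, 36 mm in diameter, 75 mm tall, standing upright loose near the vice, on the robot's side; this point is on its axis, 37 mm up; z up.

How it is judged:
On the way, in this order (a step that is already met when the one before it is completed fails the run):
1. the block lies flat on the bed between the jaws, its long way from jaw to jaw, and has been let go (z of block_center in the frame of bed between 0.01 and 0.016 m and y of block_center in the frame of bed between -0.015 and 0.015 m and x of block_center in the frame of bed between -0.012 and 0.004 m and angle between the x axis of block_center and the x axis of bed, either way round below 0.25 rad and contact force between the fingers and block below 0.05 N and value of joint wedge below 0.025 m), for 0.2 s.
2. a tap has driven the wedge part of the way and the hammer has been backed off it (distance of wedge_butt from where it was at the start of the episode above 0.004 m and value of joint wedge below 0.046 m and contact force between hammer and wedge below 0.05 N and contact force between the fingers and hammer above 0.5 N), for 0.15 s.
3. the wedge is fully in and the block is clamped (z of block_center in the frame of bed between 0.01 and 0.016 m and y of block_center in the frame of bed between -0.015 and 0.015 m and x of block_center in the frame of bed between -0.012 and 0.004 m and angle between the x axis of block_center and the x axis of bed, either way round below 0.25 rad and value of joint wedge above 0.0475 m and contact force between jaw and block above 2 N and angle between the x axis of block_center and the x axis of bed, either way round below 0.06 rad), for 0.2 s.
At the end, for the whole second after the job is handed in: block flat on the bed, within 15 mm of midway along the jaws, square within 0.06 rad, pressed by the sliding jaw with over 2 N; wedge within 2.5 mm of its end stop; hammer lying flat on the bench top (head centre 8 to 20 mm up, tilt under 0.2 rad), at rest, off the wedge (all of step 3 and height (world z) of hammer_head between 0.008 and 0.02 m and (angle between hammer_head's own z axis and vertical below 0.2 rad or angle between hammer_head's own z axis and vertical above 2.94 rad) and linear speed of each of hammer, block below 0.02 m/s and contact force between hammer and wedge below 0.05 N); the robot touches nothing.
It fails at once if the arm or gripper itself pushes the wedge (contact force between any of the fingers, the arm and wedge above 1.5 N).
It fails at once if the block is dropped (linear speed of block above 0.8 m/s and contact force between the fingers and block below 0.01 N).
It fails at once if the hammer is dropped (linear speed of hammer above 0.8 m/s and contact force between the fingers and hammer below 0.01 N).
It fails at once if the amber bottle is knocked over (angle between bottle_mid's own z axis and vertical above 0.6 rad).
It also fails if it takes over 61 s, if anything falls off the work surface, if the arm or the gripper's body presses on something with over 40 N, if the wrist force passes 120 N, or if a joint passes its speed limit or range.

## Working session

There is one attempt and no reset: what is moved stays moved. The work goes in short steps, Python scripts to look and compute and a shell command to move; the robot and the scene stay as the last step left them, time stands still between calls to the robot, and variables do not carry over. Pictures are saved under pics/ and viewed, and the job is handed in when it is done.

```bash
mkdir -p pics
cat > h.py <<'E'
import cv2,numpy as np
from plant import monitor,get_image,job
def snap(n,f):
    d=get_image(n); cv2.imwrite(f'pics/{f}.png',d['image'][:,:,::-1]); np.save(f'pics/{f}.npy',d,allow_pickle=True); return d
def load(f): return np.load(f'pics/{f}.npy',allow_pickle=True).item()
def K(d):
    f=240/np.tan(np.radians(d['vertical_fov'])/2); return np.array([[f,0,d['cx']],[0,f,d['cy']],[0,0,1]])
def ray(d,uv,z):
    p=cv2.undistortPoints(np.array(uv,float).reshape(-1,1,2),K(d),np.array(d['D'],float)).reshape(-1,2)
    R=np.array(d['R']);t=np.array(d['t']);C=-R.T@t
    v=np.c_[p,np.ones(len(p))]@R
    return C+v*((z-C[2])/v[:,2])[:,None]
def proj(d,X):
    R=np.array(d['R']);return cv2.projectPoints(np.array(X,float).reshape(-1,1,3),cv2.Rodrigues(R)[0],np.array(d['t'],float),K(d),np.array(d['D'],float))[0].reshape(-1,2)
E
python3 - <<'E'
from h import *
for n in('scene','top','wrist'):
    d=snap(n,n+'0'); R=np.array(d['R']);print(n,d['vertical_fov'],-R.T@np.array(d['t']),d['D'])
s=monitor.read_state();print(s['time_s'],s['position'],s['ee_rot'],s['grip_width'])
E
```

```text
scene 45.29308070875448 [1.35335705 0.05848771 0.79255867] [0.05621888 0.         0.         0.         0.        ]
top 55.626011283560196 [0.4407206  0.01411299 1.06505158] [0.02819916 0.         0.         0.         0.        ]
wrist 65.59906401757948 [ 0.32651965 -0.53745641  0.37177441] [-0.02667773  0.          0.          0.          0.        ]
0.15 [ 0.25851876 -0.56837075  0.23039462] [-3.13986516e+00 -1.54978474e-04  4.26778463e-01] 1.001881881270417
```

View pics/top0.png

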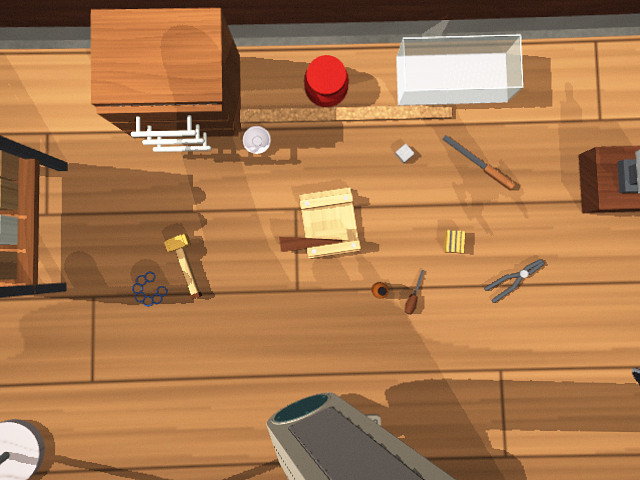

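View pics/scene0.png

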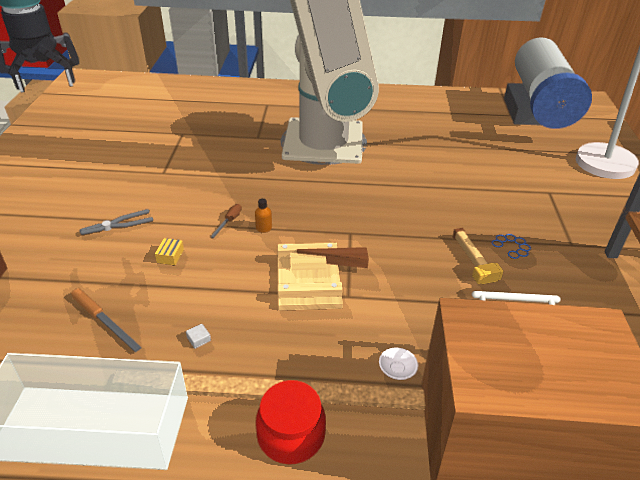

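The top view shows the vice at about (330,222) with the wedge butt at (281,244). The block is at (456,241), the hammer head at (177,243) with its handle end at (197,295), and the bottle at (381,290). I'll zoom in on these.

Run:
```python
from h import *
d=load('top0');im=d['image'][:,:,::-1]
a=cv2.resize(im[175:275,265:385],None,fx=6,fy=6,interpolation=cv2.INTER_CUBIC);cv2.imwrite('pics/c1.png',a)
b=cv2.resize(im[215:315,150:220],None,fx=5,fy=5,interpolation=cv2.INTER_CUBIC)
c=cv2.resize(im[215:315,430:490],None,fx=5,fy=5,interpolation=cv2.INTER_CUBIC)
cv2.imwrite('pics/c2.png',np.hstack([b,c]))
e=load('scene0')['image'][:,:,::-1]
cv2.imwrite('pics/c3.png',cv2.resize(e[190:320,245:385],None,fx=4.5,fy=4.5,interpolation=cv2.INTER_CUBIC))
```

```text
(no output)
```

View pics/c1.png

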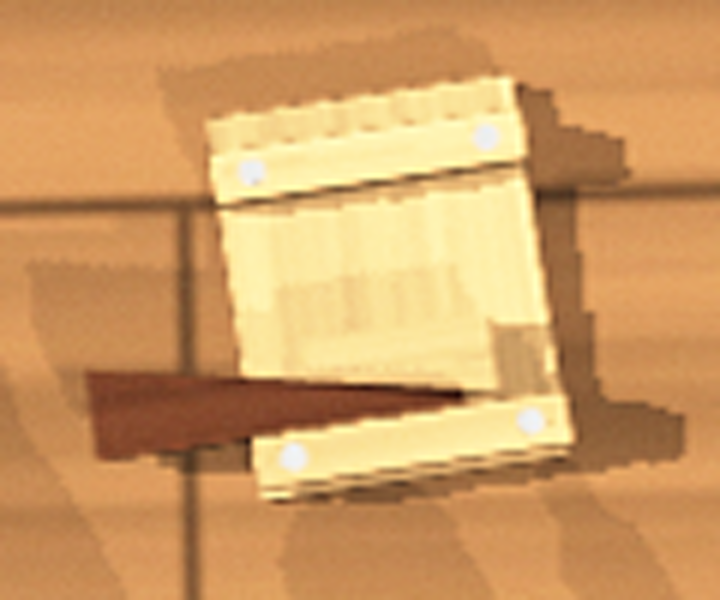

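View pics/c2.png

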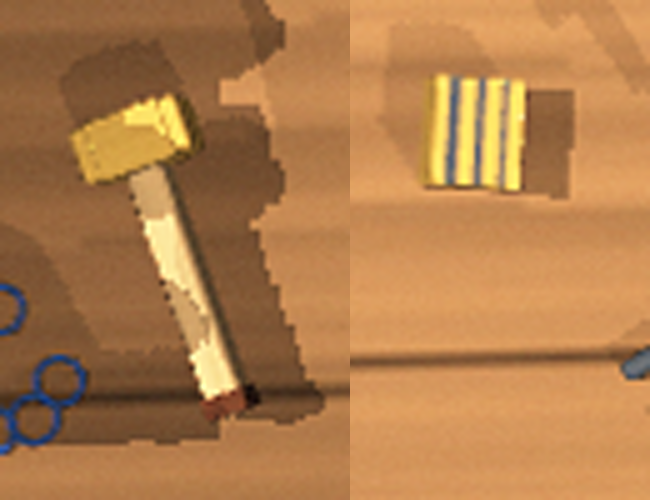

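View pics/c3.png

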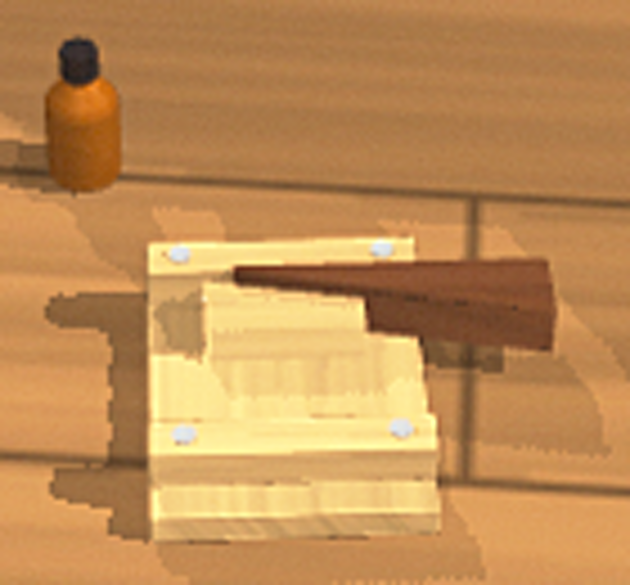

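```bash
cat > m.py <<'E'
from h import *
d=load('top0')
c=lambda L:(np.array(L,float)+.5)/6+[265,175]-.5
jw=ray(d,c([(252,172),(487,137)]),.036);rl=ray(d,c([(293,457),(531,421)]),.040)
print('screws',jw,rl)
mj,mr=jw.mean(0),rl.mean(0)
print('dist',np.linalg.norm((mj-mr)[:2]),np.linalg.norm(jw[0]-jw[1]),np.linalg.norm(rl[0]-rl[1]))
v=(mj-mr)[:2];print('yaw',np.arctan2(v[1],v[0]))
for q in(jw,rl):
    w=(q[0]-q[1])[:2];print('yaw y',np.arctan2(-w[0],w[1]))
u=v/np.linalg.norm(v);print('bed from jaw',mj[:2]-u*.035,'from rail',mr[:2]+u*.075)
print('butt top corners',ray(d,c([(87,372),(97,459)]),.042))
s=load('scene0')
c3=lambda L:(np.array(L,float)+.5)/4.5+[245,190]-.5
jw=ray(s,c3([(400,428),(184,434)]),.036);rl=ray(s,c3([(381,249),(179,253)]),.040)
print('scene',jw,rl)
print('butt top corners scene',ray(s,c3([(550,260),(554,305)]),.042))
# block
cb=lambda L:(np.array(L,float)+.5)/5+[430-70,215]-.5
B=ray(d,cb([(435,74),(525,80),(519,190),(428,186)]),.026);print('block',B,B.mean(0))
cd=lambda L:(np.array(L,float)+.5)/5+[150,215]-.5
H=ray(d,cd([(72,130),(178,94),(198,143),(92,184)]),.028);print('head',H,H.mean(0), [np.linalg.norm(H[i]-H[(i+1)%4]) for i in range(4)])
print('handle end', ray(d,cd([(226,403)]),.024),'handle root',ray(d,cd([(152,178)]),.024))
print('bottle cap top',ray(d,[(378,290)],.075))
print('bottle base scene',ray(s,c3([(84,186)]),0))
E
python3 m.py
```

```text
screws [[ 0.58545802  0.05073969  0.036     ]
 [ 0.59661697 -0.03881283  0.036     ]] [[ 0.47679248  0.03769533  0.04      ]
 [ 0.48802055 -0.05207392  0.04      ]]
dist 0.10942433175754522 0.09024508574050473 0.09046871292780663
yaw 0.12049064576359893
yaw y 0.12396896815107533
yaw y 0.12443084544672205
bed from jaw [0.55629125 0.00175645] from rail [0.55686275 0.00182565]
butt top corners [[0.51060645 0.11411879 0.042     ]
 [0.47787406 0.11099736 0.042     ]]
scene [[ 0.58330584  0.05203286  0.036     ]
 [ 0.59424578 -0.03679445  0.036     ]] [[ 0.47469163  0.03865868  0.04      ]
 [ 0.48517779 -0.05082528  0.04      ]]
butt top corners scene [[0.47802534 0.11390782 0.042     ]
 [0.50789422 0.11560564 0.042     ]]
block [[ 0.51839245 -0.26825112  0.026     ]
 [ 0.51458149 -0.30926402  0.026     ]
 [ 0.46431284 -0.30420684  0.026     ]
 [ 0.46718593 -0.26282782  0.026     ]] [ 0.49111818 -0.28613745  0.026     ]
head [[0.50908864 0.37606364 0.028     ]
 [0.52425787 0.32829699 0.028     ]
 [0.50171141 0.31940579 0.028     ]
 [0.48434537 0.36714151 0.028     ]] [0.50485082 0.34772698 0.028     ] [np.float64(0.05011745011389702), np.float64(0.024236263430646682), np.float64(0.05079644493666802), np.float64(0.026302731538020905)]
handle end [[0.38382548 0.30857188 0.024     ]] handle root [[0.48653051 0.3414455  0.024     ]]
bottle cap top [[ 0.38704279 -0.10080073  0.075     ]]
bottle base scene [[ 0.39369479 -0.10765632  0.        ]]
```

The screw geometry checks out: I measured 109.4 mm against the 110 mm expected. The fits are:

| Item | Position | Yaw |
|---|---|---|
| Bed | (0.5555, 0.002) | 0.123 |
| Block | (0.491, -0.2865) | -0.10 |
| Hammer head | (0.504, 0.3475) | 0.31 |
| Bottle | about (0.39, -0.104) | – |

Next I'll move above the block.

```bash
python3 -m jog '{"travel":[[1.55,1.88,-0.4],[1.55,1.88,-0.4],[1.55,1.88,-0.4],[1.55,1.88,-0.4],[1.55,1.88,-0.4],[1.55,1.88,-0.4],[1.55,1.88,-0.4],[1.55,1.88,-0.4],[1.55,1.88,-0.4],[1.55,1.88,-0.4],[1.55,1.88,-0.4],[1.55,1.88,-0.4],[1.55,1.88,-0.4],[1.55,1.88,-0.4],[1.55,1.88,-0.4]],"twist":[0.175,0.175,0.175,0.175,0.175,0.175,0.175,0.175,0.175,0.175,0.175,0.175,0.175,0.175,0.175],"gripper":[6,6,6,6,6,6,6,6,6,6,6,6,6,6,6]}'
```

```text
time_s: 2.02
position: [0.4939, -0.2751, 0.1627]
ee_rot: [-3.138, -0.008, 3.136]
wrist_force: [-0.3, -0.3, -0.1]
grip_width: 0.697
```

```bash
python3 -m jog '{"travel":[[-0.2,-1.1,-2.5],[0,0,-2.5]],"twist":[-0.095,0],"gripper":[6,6]}'
python3 - <<'E'
from h import *
d=snap('wrist','w1');snap('top','t1');snap('scene','s1')
E
```

```text
time_s: 2.28
position: [0.4945, -0.2854, 0.1132]
ee_rot: [-3.136, -0.004, 3.043]
wrist_force: [-0.4, -0.1, -1.1]
grip_width: 0.702
```

View pics/w1.png

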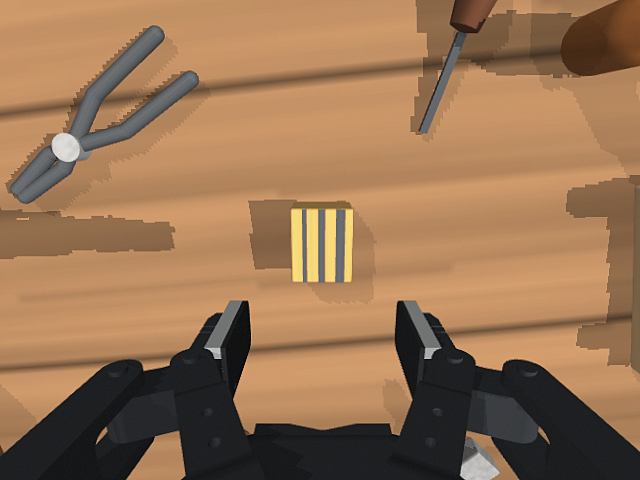

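The wrist view shows the block's top face with corners at (291,209), (352,209), (353,283) and (291,283), square to the gripper.

Run:
```python
from h import *
d=load('w1');B=ray(d,[(291,209),(352,208.5),(353,283),(291,283)],.026);print(B,B.mean(0))
e=(B[0]-B[3]+B[1]-B[2]);print(np.arctan2(e[1],e[0]))
s=monitor.read_state();print(s['position'],s['ee_rot'],s['joint_pos'])
```

```text
[[ 0.46410645 -0.30237232  0.026     ]
 [ 0.46751788 -0.26445114  0.026     ]
 [ 0.51748377 -0.26760716  0.026     ]
 [ 0.51351626 -0.30849865  0.026     ]] [ 0.49065609 -0.28573232  0.026     ]
3.0484562431213287
[ 0.49276112 -0.28418622  0.11229422] [-3.13843388 -0.00847897  3.04336407] [-0.63313475  0.27165656 -0.29783843  1.00698577 -0.00703977 -0.53489954]
```

```bash
python3 -m jog '{"travel":[[-0.2,-0.15,-3],[0,0,-3],[0,0,-2.5],[0,0,-1.5],[0,0,-0.7],[0,0,0]],"twist":[0,0,0,0,0,0],"gripper":[6,6,6,6,6,6]}'
```

```text
time_s: 3.18
position: [0.4958, -0.29, 0.01]
ee_rot: [-3.132, 0.002, 3.043]
wrist_force: [0.6, -0.3, 0.2]
grip_width: 0.7
```

```bash
python3 -m jog '{"travel":[[-0.4,0.35,-0.4],[0,0,0]],"twist":[0,0],"gripper":[6,6]}'; python3 -c "
from h import *
for i in range(3):
  d=snap('wrist','w2'); s=monitor.read_state();print(s['position'],s['ee_rot'])"
```

```text
time_s: 3.42
position: [0.4927, -0.287, 0.0074]
ee_rot: [-3.13, 0.005, 3.043]
wrist_force: [1.1, 0.3, 0.8]
grip_width: 0.705
[ 0.49330773 -0.28751902  0.00775927] [-3.12958107  0.00599176  3.04310306]
[ 0.49351607 -0.28769024  0.00782145] [-3.12939178  0.00626723  3.04309584]
[ 0.49355566 -0.28775847  0.00778906] [-3.12940138  0.00627932  3.04304451]
```

View pics/w2.png

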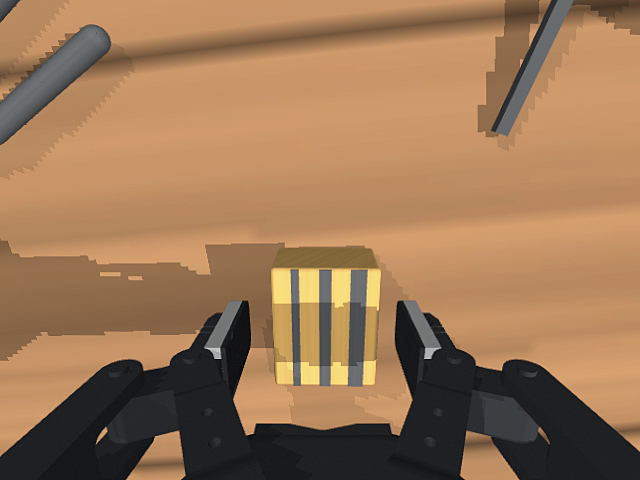

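The block sits between the pads. I'll go a little lower and close.

```bash
python3 -m jog '{"travel":[[-0.2,0,-0.5],[0,0,-0.1],[0,0,0],[0,0,0],[0,0,0],[0,0,0]],"twist":[0,0,0,0,0,0],"gripper":[6,6,3.4,3.4,3.4,3.4]}'
python3 -m jog '{"travel":[[0,0,1],[0,0,3],[0,0,3],[0,0,3]],"twist":[0,0,0,0],"gripper":[3.4,3.4,3.4,3.4]}';python3 -c "
from h import *
snap('wrist','w3')"
```

```text
time_s: 4.32
position: [0.4919, -0.288, 0.0019]
ee_rot: [-3.129, 0.007, 3.043]
wrist_force: [-0.3, -0.1, 0.4]
grip_width: 0.455
time_s: 4.82
position: [0.4858, -0.2838, 0.0993]
ee_rot: [-3.136, -0.006, 3.043]
wrist_force: [-0.0, -0.2, -4.6]
grip_width: 0.455
```

View pics/w3.png

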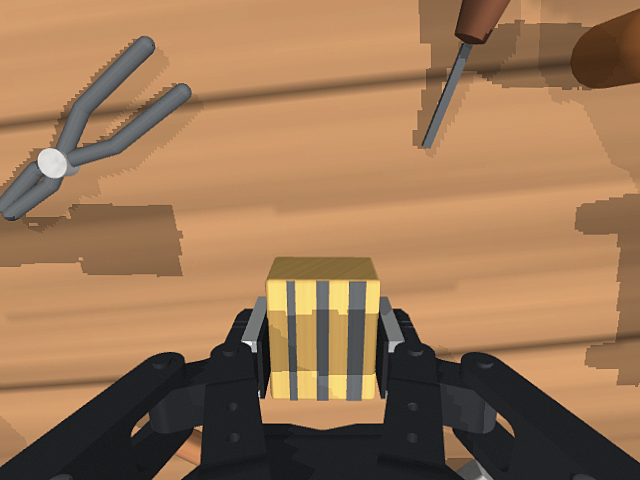

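The block is held square at 38.7 mm opening. I'll carry it to above the bed, aiming for block centre at vice x = -3 mm.

```bash
python3 -m jog '{"travel":[[0.6,2,0.5],[0.8,3,0],[0.8,3.5,0],[0.8,3.5,0],[0.8,3.5,0],[0.8,3.5,0],[0.8,3.5,0],[0.7,3,0],[0.3,1.5,0],[0,0.5,0],[0,0,0]],"twist":[0.02,0.02,0.03,0.03,0.03,0.03,0.03,0.02,0.01,0,0],"gripper":[3.4,3.4,3.4,3.4,3.4,3.4,3.4,3.4,3.4,3.4,3.4]}';python3 -c "
from h import *
snap('wrist','w4')"
```

```text
time_s: 6.25
position: [0.5434, 0.0081, 0.0985]
ee_rot: [3.141, -0.018, -3.005]
wrist_force: [-0.0, 0.5, -4.5]
grip_width: 0.454
```

View pics/w4.png

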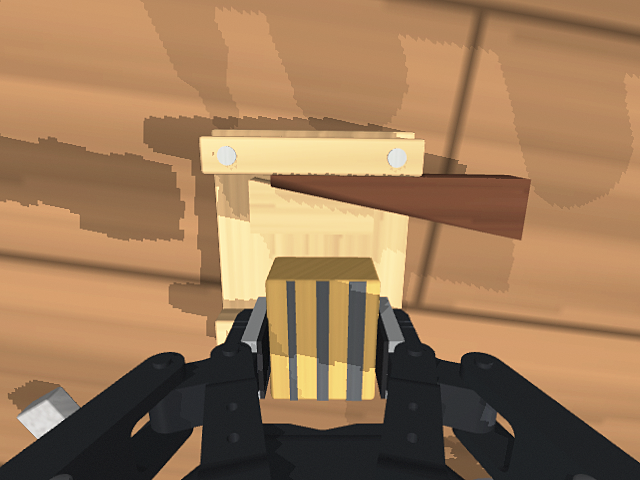

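The wrist view shows the rail screws at (227,156) and (397,158), and the butt's top corners at (530,178) and (521,240). I'll cross-check the vice pose from these.

Run:
```python
from h import *
d=load('w4');r=ray(d,[(397,158),(227,156)],.04);w=(r[0]-r[1])[:2];y=np.arctan2(-w[0],w[1]);print(r,y,np.linalg.norm(w), r.mean(0)[:2]+.075*np.array([np.cos(y),np.sin(y)]))
print(ray(d,[(530,178),(521,240)],.042))
print(monitor.read_state()['position'])
```

```text
[[ 0.47650675  0.03895386  0.04      ]
 [ 0.48759993 -0.05014497  0.04      ]] 0.1238667912448187 0.08978674985864923 [0.55647871 0.00367071]
[[0.47675327 0.11114034 0.042     ]
 [0.51074202 0.11586434 0.042     ]]
[0.54346607 0.00777985 0.09859049]
```

```bash
python3 -m jog '{"travel":[[1,-0.5,0],[0,0,-2.5],[0,0,-2.3],[0,0,-1],[0,0,0]],"twist":[-0.013,0,0,0,0],"gripper":[3.4,3.4,3.4,3.4,3.4]}'
```

```text
time_s: 6.92
position: [0.5587, -0.0032, 0.041]
ee_rot: [-3.138, -0.011, -3.028]
wrist_force: [-0.5, 0.1, -4.2]
grip_width: 0.456
```

```bash
python3 -m jog '{"travel":[[-0.4,0.5,0],[0,0,0]],"twist":[0.01,0],"gripper":[3.4,3.4]}';python3 -c "
from h import *
snap('wrist','w5');print(monitor.read_state()['position'])"
```

```text
time_s: 7.18
position: [0.5557, 0.0016, 0.0424]
ee_rot: [-3.138, -0.009, -3.018]
wrist_force: [-0.7, -0.2, -4.5]
grip_width: 0.456
[0.55640729 0.00134337 0.04265766]
```

View pics/w5.png

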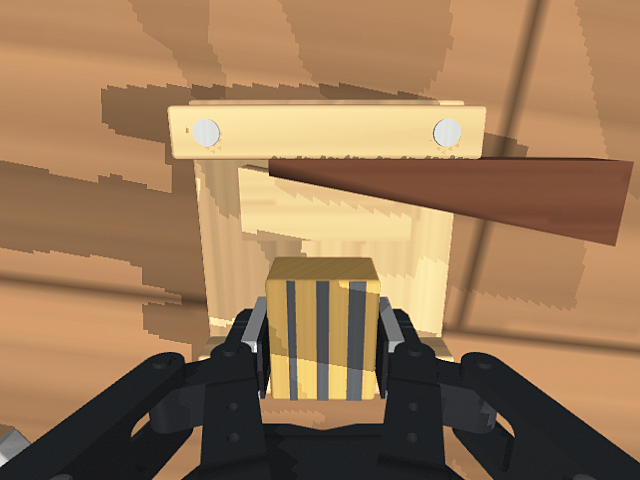

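```bash
python3 -m jog '{"travel":[[-0.3,0.15,-0.7],[-0.05,0,-0.7],[0,0,0]],"twist":[0,0,0],"gripper":[3.4,3.4,3.4]}'
```

```text
time_s: 7.6
position: [0.5531, 0.0032, 0.0285]
ee_rot: [-3.137, -0.006, -3.018]
wrist_force: [0.0, 0.5, -4.0]
grip_width: 0.456
```

```bash
python3 -m jog '{"travel":[[0,-0.05,-0.5],[0,0,-0.4],[0,0,-0.1],[0,0,0]],"twist":[0,0,0,0],"gripper":[3.4,3.4,3.4,3.4]}'
```

```text
time_s: 8.1
position: [0.5534, 0.0026, 0.0183]
ee_rot: [-3.137, -0.006, -3.018]
wrist_force: [0.1, 0.3, -3.4]
grip_width: 0.452
```

```bash
python3 -m jog '{"travel":[[0,0,-0.15],[0,0,0]],"twist":[0,0],"gripper":[3.4,3.4]}'
```

```text
time_s: 8.35
position: [0.5539, 0.0025, 0.0185]
ee_rot: [-3.137, -0.005, -3.018]
wrist_force: [-1.0, 0.0, -4.3]
grip_width: 0.458
```

```bash
python3 -m jog '{"travel":[[0,0,-0.25],[0,0,-0.1],[0,0,0]],"twist":[0,0,0],"gripper":[3.4,3.4,3.4]}'
```

```text
time_s: 8.72
position: [0.5542, 0.0025, 0.0182]
ee_rot: [-3.136, -0.005, -3.018]
wrist_force: [-0.8, -0.4, -3.4]
grip_width: 0.451
```

z has stopped at the height expected for contact with the bed, so I'll release.

```bash
python3 -m jog '{"travel":[[0,0,0],[0,0,0],[0,0,0],[0,0,0]],"twist":[0,0,0,0],"gripper":[5.5,6,6,6]}'
python3 -m jog '{"travel":[[0,0,1.5],[0,0,2.5],[0,0,3],[0,0,3]],"twist":[0,0,0,0],"gripper":[6,6,6,6]}';python3 -c "
from h import *
snap('wrist','w6');snap('scene','s6')"
```

```text
time_s: 9.22
position: [0.5565, 0.0022, 0.0186]
ee_rot: [-3.135, -0.001, -3.018]
wrist_force: [-0.7, 0.5, 0.1]
grip_width: 0.7
time_s: 9.72
position: [0.5542, 0.0024, 0.1215]
ee_rot: [-3.136, -0.006, -3.018]
wrist_force: [0.9, -0.3, 0.0]
grip_width: 0.704
```

View pics/w6.png

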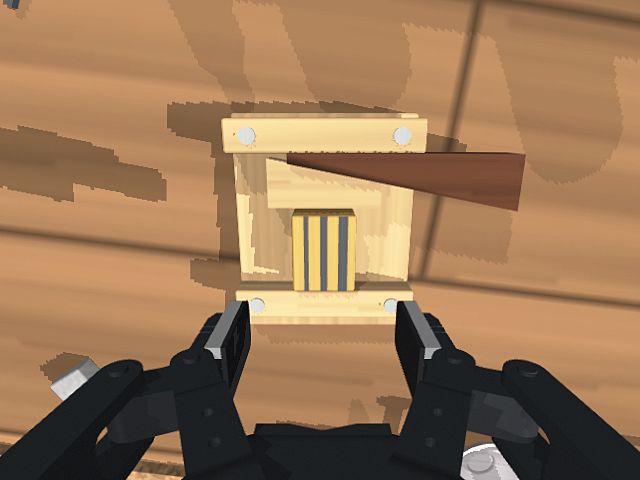

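The block sits square between the jaws, with its top at about (293–355, 215–291). Now the hammer. I'll check the block numbers at the same time.

```bash
python3 - <<'E'
from h import *
d=load('w6');r=ray(d,[(402.5,135),(247,136)],.04);w=(r[0]-r[1])[:2];y=np.arctan2(-w[0],w[1]);bed=r.mean(0)[:2]+.075*np.array([np.cos(y),np.sin(y)])
B=ray(d,[(293,215),(355,215),(355,291),(293,291)],.042);e=B[3]-B[0]+B[2]-B[1];R=np.array([[np.cos(y),np.sin(y)],[-np.sin(y),np.cos(y)]])
print(bed,y,R@(B.mean(0)[:2]-bed),np.arctan2(e[1],e[0]));bt=ray(d,[(525,154),(518,210)],.042);print(bt,[R@(b[:2]-bed) for b in bt])
E
python3 -m jog '{"travel":[[-0.5,2,1],[-0.8,3.5,0],[-0.8,3.5,0],[-0.8,3.5,0],[-0.8,3.5,0],[-0.8,3.5,0],[-0.8,3.5,0],[-0.8,3.5,0],[-0.8,3,0],[-0.5,1.7,-1],[0,0,0]],"twist":[0.02,0.02,0.02,0.02,0.02,0.02,0.02,0.02,0.02,0,0],"gripper":[4.5,4.5,4.5,4.5,4.5,4.5,4.5,4.5,4.5,4.5,4.5]}';python3 -c "
from h import *
snap('wrist','w7');print(monitor.read_state()['position'])"
```

```text
[0.55617708 0.00418844] 0.12930492633282029 [-0.00364336 -0.00073803] 0.12427413095568551
[[0.47735996 0.11144211 0.042     ]
 [0.51012695 0.11621312 0.042     ]] [array([-0.06432932,  0.11652135]), array([-0.03122068,  0.1170274 ])]
time_s: 11.2
position: [0.4708, 0.3303, 0.1237]
ee_rot: [-3.137, -0.005, -2.822]
wrist_force: [0.3, -0.3, 1.3]
grip_width: 0.531
[0.47145529 0.32981776 0.1241659 ]
```

View pics/w7.png

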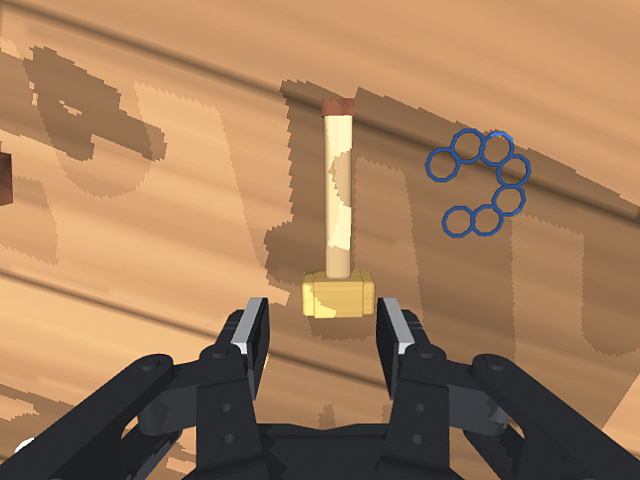

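The block is at vice (-3.6, -0.7) mm and square to within 5 mrad. The wrist view shows the hammer handle running from (338,110) to (339,278), and the head top with corners at about (303,277), (374,277), (374,316) and (303,316).

Run:
```python
from h import *
d=load('w7');H=ray(d,[(303,278),(374,277),(374,316),(303,317)],.028);print(H,H.mean(0))
h=ray(d,[(338.5,114),(339,262)],.024);print(h,np.arctan2(*(h[1]-h[0])[1::-1]))
```

```text
[[0.49501696 0.32404387 0.028     ]
 [0.47904861 0.36987919 0.028     ]
 [0.50671807 0.38026993 0.028     ]
 [0.52326847 0.33288717 0.028     ]] [0.50101303 0.35177004 0.028     ]
[[0.38673572 0.31269768 0.024     ]
 [0.47758517 0.34424684 0.024     ]] 0.334239386655489
```

```bash
python3 -m jog '{"travel":[[-0.15,1,-1],[0,0,-3],[0,0,-2],[0,0,0]],"twist":[0.012,0,0,0],"gripper":[4.5,4.5,4.5,4.5]}';python3 -c "
from h import *
snap('wrist','w8');print(monitor.read_state()['position'])"
```

```text
time_s: 11.75
position: [0.471, 0.338, 0.0616]
ee_rot: [-3.137, -0.004, -2.815]
wrist_force: [0.0, -0.1, -0.2]
grip_width: 0.529
[0.47162499 0.33840986 0.06250137]
```

View pics/w8.png

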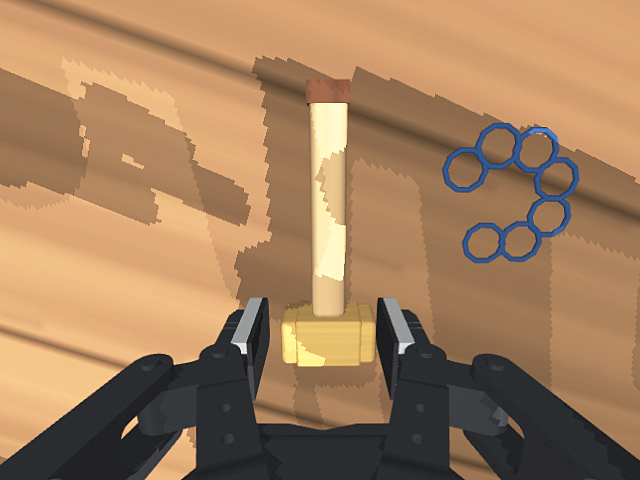

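The head is at about (283–375, 303–365) and the handle is centred at u≈329.

Run:
```python
from h import *
d=load('w8');H=ray(d,[(283,306),(375,305),(375,364),(283,364)],.028);print(H,H.mean(0))
h=ray(d,[(329,104),(330,300)],.024);print(h,np.arctan2(*(h[1]-h[0])[1::-1]))
hc=H.mean(0)[:2]-.034*np.array([np.cos(.33),np.sin(.33)]);print('grasp',hc)
```

```text
[[0.48880991 0.32259016 0.028     ]
 [0.47292273 0.36746216 0.028     ]
 [0.50594367 0.3802114  0.028     ]
 [0.52216672 0.3327108  0.028     ]] [0.49746076 0.35074363 0.028     ]
[[0.38799236 0.31316149 0.024     ]
 [0.47948941 0.34518401 0.024     ]] 0.336660764256595
grasp [0.46529532 0.33972617]
```

```bash
python3 -m jog '{"travel":[[-0.4,0.2,0],[0,0,-2.5],[0,0,-1.5],[0,0,0]],"twist":[0.015,0,0,0],"gripper":[4.5,4.5,4.5,4.5]}';python3 -c "
from h import *
snap('wrist','w9');print(monitor.read_state()['position'])"
```

```text
time_s: 12.3
position: [0.4703, 0.342, 0.0255]
ee_rot: [-3.138, 0.004, -2.799]
wrist_force: [-0.4, 0.8, -0.4]
grip_width: 0.526
[0.47082608 0.34228226 0.02611362]
```

View pics/w9.png

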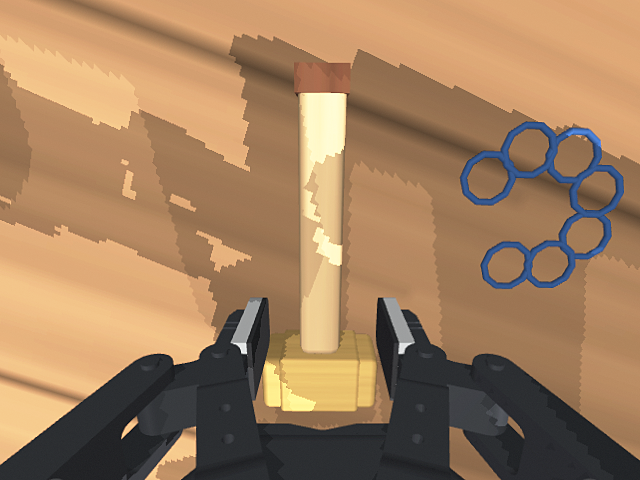

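Run:
```python
from h import *
d=load('w9');p=monitor.read_state()['position'];print(proj(d,[p,p+[0,0,.019]]))
H=ray(d,[(266,410),(375,410)],.028);h=ray(d,[(323,95),(322,340)],.024);print(H,H.mean(0),h,np.arctan2(*(h[1]-h[0])[1::-1]))
f=H.mean(0)[:2];u=np.array([np.cos(.335),np.sin(.335)]);print('head',f-.014*u,'grasp',f-.05*u)
```

```text
[[322.20869081 317.60489663]
 [322.0418198  342.12873765]]
[[0.52276554 0.33364055 0.028     ]
 [0.5060059  0.38028056 0.028     ]] [0.51438572 0.35696056 0.028     ] [[0.38827993 0.31317997 0.024     ]
 [0.48219984 0.34622859 0.024     ]] 0.33834948209194815
head [0.50116398 0.35235779] grasp [0.4671652 0.3405221]
```

```bash
python3 -m jog '{"travel":[[-0.5,-0.2,0],[0,0,-1.2],[-0.1,0,-0.9],[0,0,-0.1],[0,0,0]],"twist":[0,0,0,0,0],"gripper":[4.5,4.5,4.5,4.5,4.5]}'
```

```text
time_s: 12.98
position: [0.4654, 0.3408, 0.0043]
ee_rot: [-3.139, 0.008, -2.799]
wrist_force: [-0.3, 0.6, 0.6]
grip_width: 0.53
```

```bash
python3 -m jog '{"travel":[[0,0,0],[0,0,0],[0,0,0],[0,0,0],[0,0,0]],"twist":[0,0,0,0,0],"gripper":[1.2,1.2,1.2,1.2,1.2]}'
python3 -m jog '{"travel":[[0,0,1],[0,0,2],[0,0,3],[0,0,0]],"twist":[0,0,0,0],"gripper":[1.2,1.2,1.2,1.2]}'
python3 -c "
from h import *
snap('wrist','w10');snap('scene','s10');print(monitor.read_state())"
```

```text
time_s: 13.6
position: [0.4657, 0.3407, 0.0046]
ee_rot: [-3.139, 0.008, -2.799]
wrist_force: [-0.1, -0.6, -0.5]
grip_width: 0.196
time_s: 14.1
position: [0.4636, 0.3399, 0.0656]
ee_rot: [-3.139, 0.004, -2.798]
wrist_force: [0.5, 1.0, -3.2]
grip_width: 0.191
{'time_s': 14.2, 'joint_pos': array([ 0.52188486,  0.32709801, -0.34226741,  0.90405103, -0.00341731,
        0.17886763]), 'joint_vel': array([-0.00090533,  0.01887304, -0.02397974,  0.00284639,  0.00047583,
        0.00157532]), 'effort': array([-1.28798035e-02, -4.51991236e+01,  2.68594319e+01, -1.93938785e-01,
       -3.13714938e-02, -2.12811337e-04]), 'position': array([0.46110189, 0.33842136, 0.06264699]), 'ee_rot': array([-3.13776371e+00, -1.97033529e-03, -2.79857472e+00]), 'wrist_force': array([ 0.03350432, -0.36093575, -3.80644666]), 'wrist_torque': array([-0.04208874,  0.09379154,  0.04062401]), 'grip_width': 0.19578533059082187}
```

View pics/w10.png

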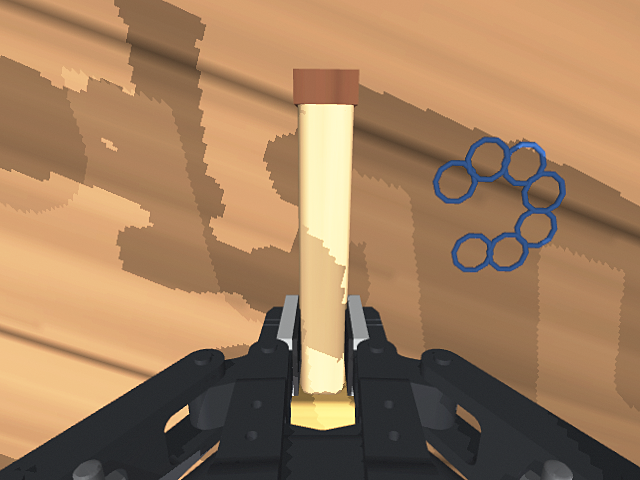

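View pics/s10.png

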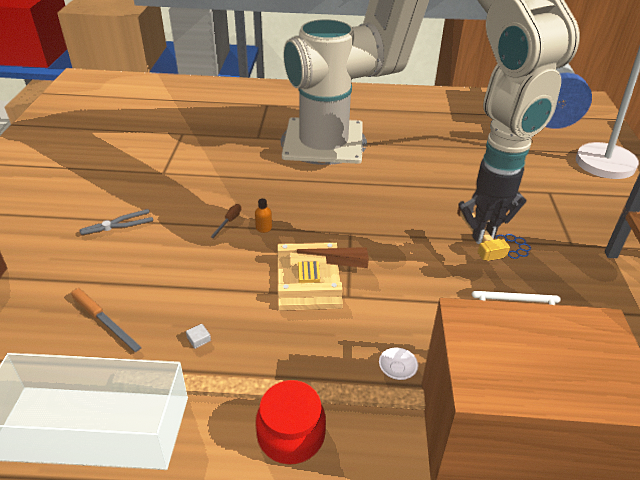

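The hammer is held level by the handle, 37 mm behind the head centre. I'll move to the pre-strike pose about 30 mm off the butt face, turned to the vice yaw.

```bash
python3 -m jog '{"travel":[[0,-1.5,0.3],[-0.2,-2.5,0],[-0.2,-2.5,0],[-0.2,-2.5,0],[-0.2,-2.5,0],[-0.2,-2.5,0],[0,-1.5,0],[0,-0.5,0],[0,0,0]],"twist":[-0.02,-0.03,-0.04,-0.04,-0.04,-0.03,-0.01,0,0],"gripper":[1.2,1.2,1.2,1.2,1.2,1.2,1.2,1.2,1.2]}';python3 -c "
from h import *
snap('wrist','w11');snap('top','t11');print(monitor.read_state()['position'])"
```

```text
time_s: 15.32
position: [0.4413, 0.1653, 0.0568]
ee_rot: [-3.132, -0.021, -3.022]
wrist_force: [-0.6, -0.2, -2.7]
grip_width: 0.193
[0.44153428 0.16587482 0.0569671 ]
```

View pics/t11.png

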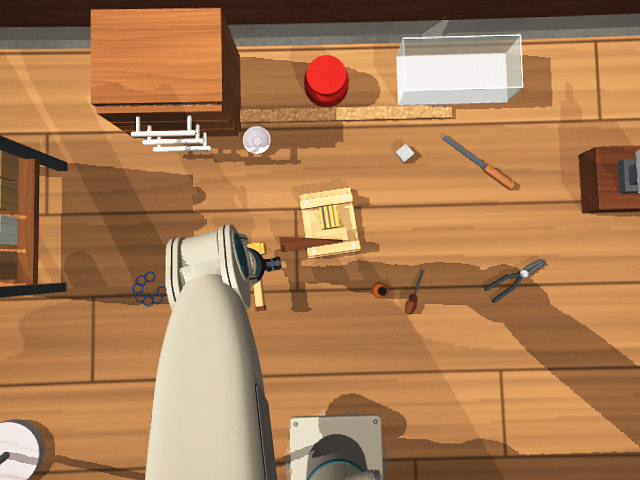

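The hammer head is at about (258,248), just left of the butt at (281,244). I'll correct x and lower to strike height.

```bash
python3 -m jog '{"travel":[[0.8,0,0],[0,0,-2],[0,0,-1.2],[0,0,0]],"twist":[0.005,0,0,0],"gripper":[1.2,1.2,1.2,1.2]}';python3 -c "
from h import *
snap('wrist','w12');snap('scene','s12');s=monitor.read_state();print(s['position'],s['ee_rot'])
e=load('s12')['image'][:,:,::-1];cv2.imwrite('pics/c12.png',cv2.resize(e[200:320,265:415],None,fx=5,fy=5,interpolation=cv2.INTER_CUBIC))"
```

```text
time_s: 15.92
position: [0.4533, 0.1683, 0.0251]
ee_rot: [-3.133, -0.016, -3.012]
wrist_force: [-0.4, 0.5, -3.3]
grip_width: 0.193
[0.45387162 0.16838186 0.02590514] [-3.13350758 -0.01436907 -3.0122349 ]
```

View pics/c12.png

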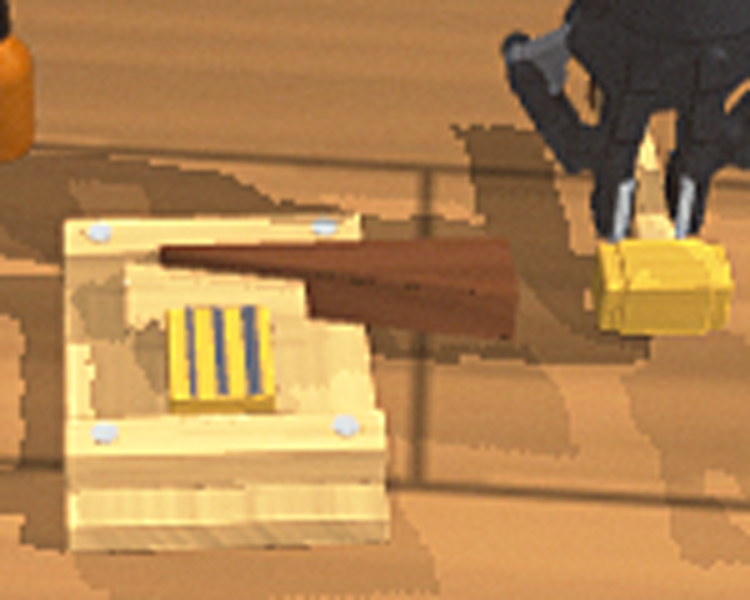

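View pics/w12.png

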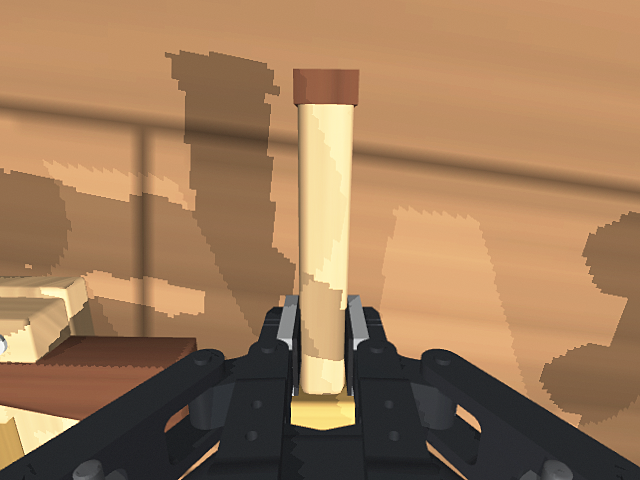

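Aligned with the butt, 34 mm gap. After a small x/z correction, I'll make the first tap and back off.

```bash
python3 -m jog '{"travel":[[-0.5,0,-0.35],[0,0,0]],"twist":[0,0],"gripper":[1.2,1.2]}'
python3 -m jog '{"travel":[[0.15,-1.2,0],[0.15,-1.2,0],[0.15,-1.2,0],[0.15,-1.2,0]],"twist":[0,0,0,0],"gripper":[1.2,1.2,1.2,1.2]}'
python3 -m jog '{"travel":[[-0.15,1.2,0],[-0.15,1.2,0],[0,0,0],[0,0,0]],"twist":[0,0,0,0],"gripper":[1.2,1.2,1.2,1.2]}'
python3 -c "
from h import *
snap('wrist','w13');snap('scene','s13');s=monitor.read_state();print(s['position'],s['ee_rot'])
e=load('s13')['image'][:,:,::-1];cv2.imwrite('pics/c13.png',cv2.resize(e[200:320,265:415],None,fx=5,fy=5,interpolation=cv2.INTER_CUBIC))"
```

```text
time_s: 16.27
position: [0.4491, 0.1686, 0.023]
ee_rot: [-3.134, -0.013, -3.012]
wrist_force: [-0.5, -0.4, -3.4]
grip_width: 0.195
time_s: 16.77
position: [0.4555, 0.1208, 0.0239]
ee_rot: [3.141, -0.011, -3.009]
wrist_force: [-2.0, 6.8, -2.7]
grip_width: 0.195
time_s: 17.27
position: [0.4527, 0.1449, 0.024]
ee_rot: [-3.14, -0.011, -3.011]
wrist_force: [-0.4, 0.5, -4.0]
grip_width: 0.193
[0.45269409 0.14475042 0.02395739] [-3.14058095 -0.01099415 -3.01150128]
```

View pics/c13.png

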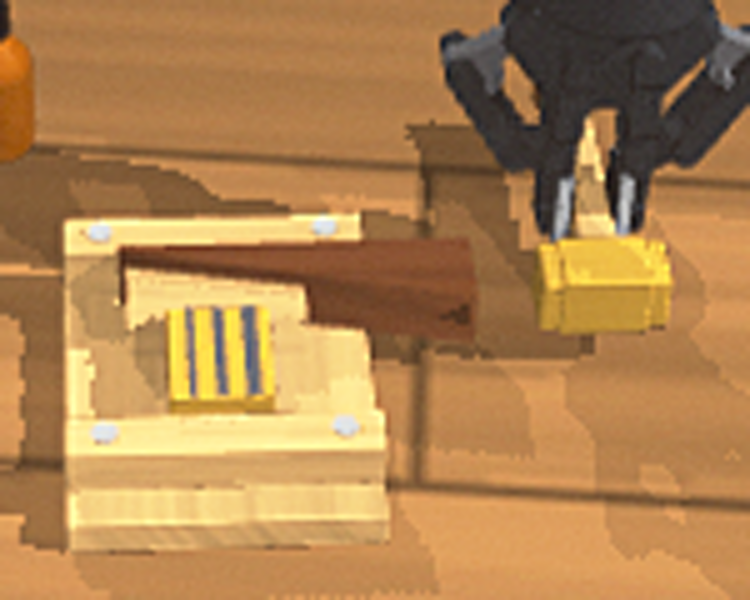

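The first tap drove the wedge about 15 mm and the hammer is clear. Second tap.

```bash
python3 -m jog '{"travel":[[0.1,-1.2,-0.1],[0.15,-1.2,0],[0.15,-1.2,0],[0.1,-0.5,0]],"twist":[0,0,0,0],"gripper":[1.2,1.2,1.2,1.2]}'
python3 -m jog '{"travel":[[-0.15,1.2,0],[-0.15,1.2,0],[0,0,0],[0,0,0]],"twist":[0,0,0,0],"gripper":[1.2,1.2,1.2,1.2]}'
python3 -c "
from h import *
snap('wrist','w14');snap('scene','s14');s=monitor.read_state();print(s['position'],s['ee_rot'])
e=load('s14')['image'][:,:,::-1];cv2.imwrite('pics/c14.png',cv2.resize(e[200:320,265:415],None,fx=5,fy=5,interpolation=cv2.INTER_CUBIC))"
```

```text
time_s: 17.88
position: [0.4569, 0.1045, 0.023]
ee_rot: [3.132, -0.012, -3.009]
wrist_force: [-3.0, 9.8, 0.9]
grip_width: 0.193
time_s: 18.38
position: [0.4542, 0.1278, 0.023]
ee_rot: [3.135, -0.011, -3.011]
wrist_force: [0.4, -0.5, -3.2]
grip_width: 0.193
[0.45422424 0.12773994 0.02299796] [ 3.13449605 -0.01118074 -3.01143013]
```

View pics/c14.png

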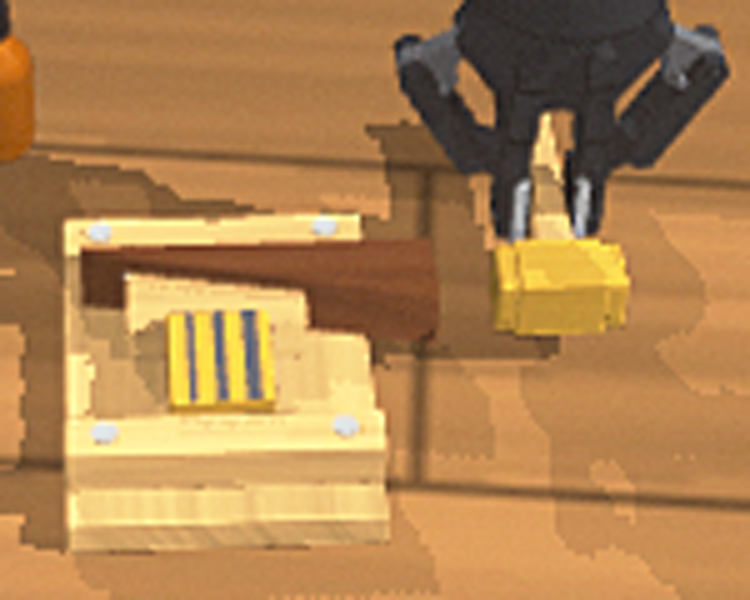

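View pics/w14.png

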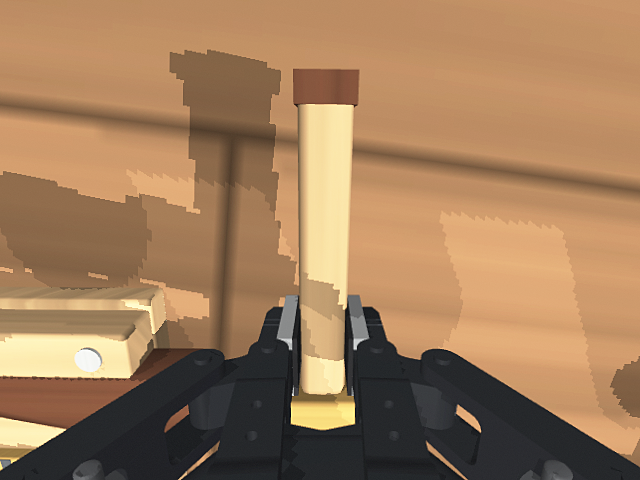

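Two taps have moved the wedge about 31 mm. Third tap, watching the force.

```bash
python3 -m jog '{"travel":[[0.1,-1.2,0],[0.15,-1.2,0],[0.1,-0.9,0]],"twist":[0,0,0],"gripper":[1.2,1.2,1.2]}'
python3 -m jog '{"travel":[[0,-0.3,0]],"twist":[0],"gripper":[1.2]}'
python3 -m jog '{"travel":[[0,-0.3,0]],"twist":[0],"gripper":[1.2]}'
```

```text
time_s: 18.85
position: [0.4561, 0.1013, 0.0232]
ee_rot: [3.11, -0.011, -3.004]
wrist_force: [-5.3, 35.3, 4.0]
grip_width: 0.191
time_s: 18.98
position: [0.4562, 0.1023, 0.0237]
ee_rot: [3.096, -0.009, -3.001]
wrist_force: [0.3, 10.0, -2.1]
grip_width: 0.194
time_s: 19.1
position: [0.4561, 0.1024, 0.024]
ee_rot: [3.086, -0.008, -2.999]
wrist_force: [0.4, 11.4, -3.3]
grip_width: 0.192
```

```bash
python3 -m jog '{"travel":[[-0.15,1.2,0],[-0.15,1.2,0],[0,0,0]],"twist":[0,0,0],"gripper":[1.2,1.2,1.2]}'
python3 -c "
from h import *
snap('wrist','w15');snap('scene','s15');s=monitor.read_state();print(s['position'],s['ee_rot'])
e=load('s15')['image'][:,:,::-1];cv2.imwrite('pics/c15.png',cv2.resize(e[200:320,265:415],None,fx=5,fy=5,interpolation=cv2.INTER_CUBIC))"
```

```text
time_s: 19.48
position: [0.4533, 0.1256, 0.024]
ee_rot: [3.088, -0.008, -3.001]
wrist_force: [-0.2, 0.8, -3.7]
grip_width: 0.196
[0.45341466 0.12519786 0.02404692] [ 3.08803563 -0.00754872 -3.00142631]
```

View pics/c15.png

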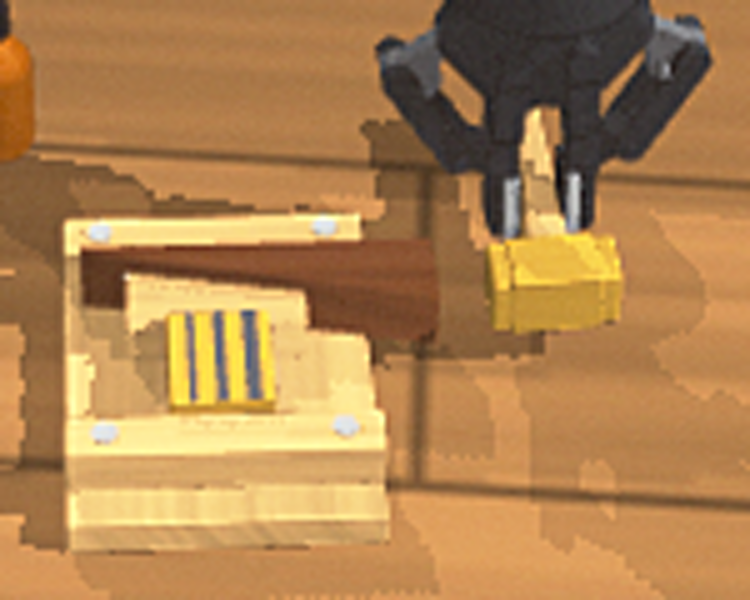

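The wedge looks the same as after tap 2, with its butt edge at zoom column about 437. I'll measure how far it has moved.

```bash
python3 - <<'E'
from h import *
R=lambda y:np.array([[np.cos(y),np.sin(y)],[-np.sin(y),np.cos(y)]])
for n in('s12','s13','s14','s15'):
    d=load(n);g=d['image'].astype(float)
    # dark wedge mask: red-brown
    im=d['image'].astype(int);m=(im[:,:,0]<140)&(im[:,:,0]>im[:,:,2]*1.8)
    for v in(252,254,256,258):
        row=g[v,330:372].sum(1); u=np.argmax(np.diff(row))+330
        # subpixel: gradient centroid
        dd=np.diff(row)[u-332:u-328+1];p=(dd*np.arange(u-2,u+3)).sum()/dd.sum()+.5
        print(n,v,round(p,2),R(.125)@(ray(d,[(p,v)],.030)[0,:2]-[.5557,.003]))
    B=g[262:290,305,:].sum(1)
E
python3 - <<'E'
import sys;sys.path.insert(0,'.')
from h import *
fs=[]
for n in('s12','s14','s15'):
    e=load(n)['image'][:,:,::-1];fs.append(cv2.resize(e[245:295,285:340],None,fx=4.8,fy=10,interpolation=cv2.INTER_CUBIC))
cv2.imwrite('pics/cmp.png',np.hstack(fs))
E
```

```text
s12 252 371.0 [-0.06258678  0.128951  ]Traceback (most recent call last):
  File "<stdin>", line 10, in <module>
ValueError: operands could not be broadcast together with shapes (0,) (5,)
```

View pics/cmp.png

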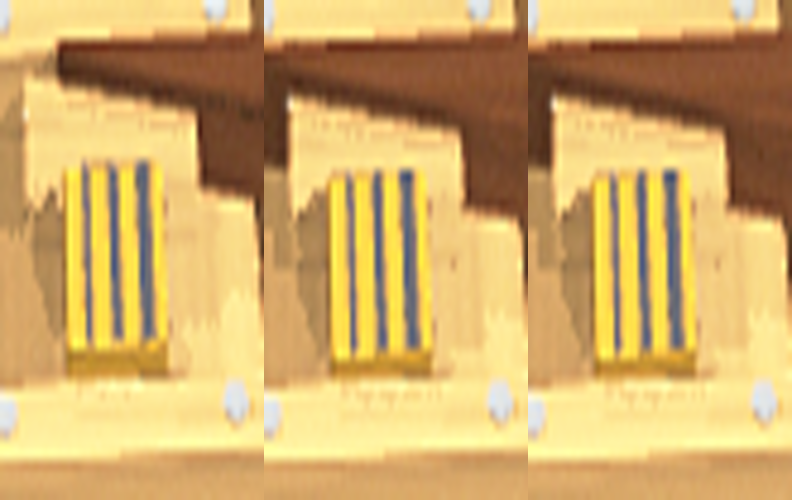

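Run:
```python
from h import *
R=lambda y:np.array([[np.cos(y),np.sin(y)],[-np.sin(y),np.cos(y)]])
d=load('s12')
for a,b in(((513,240),(516,296)),((470,240),(473,298)),((433,240),(438,298))):
    for z,p in((.042,a),(.042,b)):
        q=(np.array(p)+.5)/5+[265,200]-.5
        print(z,p,R(.125)@(ray(d,[q],z)[0,:2]-[.5557,.003]))
fs=[]
for n in('s12','s14','s15'):
    e=load(n)['image'][:,:,::-1];fs.append(cv2.resize(e[244:272,338:372],None,fx=7.5,fy=12,interpolation=cv2.INTER_NEAREST))
cv2.imwrite('pics/cmp2.png',np.hstack(fs))
```

```text
0.042 (513, 240) [-0.06257162  0.1203785 ]
0.042 (516, 296) [-0.02928254  0.11731268]
0.042 (470, 240) [-0.06323321  0.10318178]
0.042 (473, 298) [-0.02877965  0.10036986]
0.042 (433, 240) [-0.06380313  0.08839201]
0.042 (438, 298) [-0.02931523  0.08670683]
```

View pics/cmp2.png

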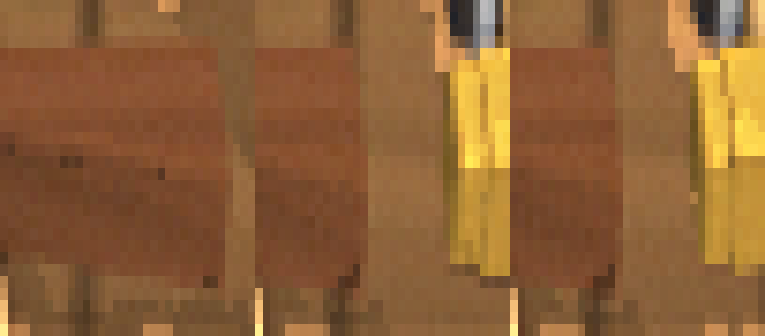

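The butt has moved about 31.5 mm, and I can't tell from that whether it's at the stop (that would need q0 ≥ 16 mm). I'll tap harder to find out.

```bash
python3 -m jog '{"travel":[[0,0.6,0],[0.2,-1.8,0],[0.3,-2.8,0]],"twist":[0,0,0],"gripper":[1.2,1.2,1.2]}'
python3 -m jog '{"travel":[[0.1,-1.5,0]],"twist":[0],"gripper":[1.2]}'
python3 -m jog '{"travel":[[-0.15,1.2,0],[-0.15,1.2,0],[0,0,0]],"twist":[0,0,0],"gripper":[1.2,1.2,1.2]}'
python3 -c "
from h import *
snap('wrist','w16');snap('scene','s16');s=monitor.read_state();print(s['position'],s['ee_rot'])
fs=[]
for n in('s14','s15','s16'):
    e=load(n)['image'][:,:,::-1];fs.append(cv2.resize(e[230:300,275:395],None,fx=2.2*3,fy=2.7,interpolation=cv2.INTER_NEAREST))
cv2.imwrite('pics/cmp3.png',np.vstack(fs))"
```

```text
time_s: 19.95
position: [0.4542, 0.0982, 0.0241]
ee_rot: [3.051, -0.01, -2.991]
wrist_force: [-14.2, 61.3, 4.9]
grip_width: 0.191
time_s: 20.08
position: [0.4536, 0.0985, 0.0255]
ee_rot: [3.008, -0.004, -2.979]
wrist_force: [-0.2, 49.2, 0.8]
grip_width: 0.191
time_s: 20.45
position: [0.4508, 0.1251, 0.0259]
ee_rot: [3.006, -0.003, -2.977]
wrist_force: [-0.1, -0.9, -3.1]
grip_width: 0.194
[0.45100681 0.12452071 0.02588992] [ 3.00545384e+00 -2.57393374e-03 -2.97791013e+00]
```

View pics/cmp3.png

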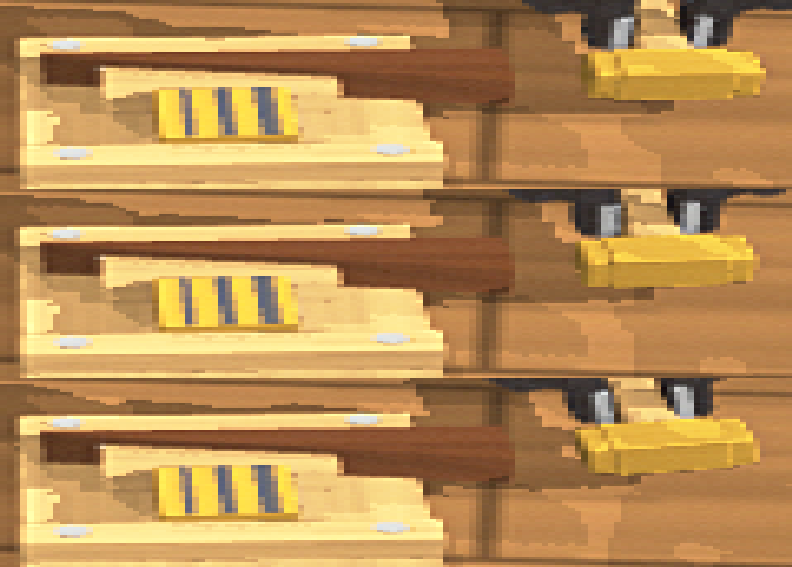

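No motion at 61 N: the wedge is at its stop, with the butt edge at the same column in all three views. I'll carry the hammer to the open bench at y≈0.25 and lay it down gently, letting the bench contact level it.

```bash
python3 -m jog '{"travel":[[0,1,0.5],[0,2,0.8],[0,2.5,0],[0,2.5,0],[0,2.5,0],[0,1.5,0],[0,0,-1],[0,0,-0.8],[0,0,0]],"twist":[0,0,0,0,0,0,0,0,0],"gripper":[1.2,1.2,1.2,1.2,1.2,1.2,1.2,1.2,1.2]}'
```

```text
time_s: 21.68
position: [0.4522, 0.2463, 0.0213]
ee_rot: [3.008, -0.002, -2.985]
wrist_force: [-0.5, -0.4, -2.5]
grip_width: 0.194
```

```bash
python3 -m jog '{"travel":[[0,0,-0.6],[0,0,-0.3],[0,0,0]],"twist":[0,0,0],"gripper":[1.2,1.2,1.2]}'
python3 -m jog '{"travel":[[0,0,-0.3],[0,0,-0.3],[0,0,-0.3],[0,0,0]],"twist":[0,0,0,0],"gripper":[1.2,1.2,1.2,1.2]}'
```

```text
time_s: 22.05
position: [0.4521, 0.245, 0.0113]
ee_rot: [3.009, -0.003, -2.987]
wrist_force: [0.2, 0.4, -2.8]
grip_width: 0.196
time_s: 22.55
position: [0.453, 0.246, 0.0066]
ee_rot: [3.006, -0.002, -2.987]
wrist_force: [-0.2, -0.3, -2.8]
grip_width: 0.195
```

```bash
python3 -m jog '{"travel":[[0,0,-0.3],[0,0,0]],"twist":[0,0],"gripper":[1.2,1.2]}'
python3 -c "
from h import *
snap('wrist','w17');snap('scene','s17')
e=load('s17')['image'][:,:,::-1];cv2.imwrite('pics/c17.png',cv2.resize(e[180:300,380:500],None,fx=5,fy=5,interpolation=cv2.INTER_CUBIC))"
```

```text
time_s: 22.8
position: [0.4534, 0.2464, 0.0064]
ee_rot: [3.006, -0.0, -2.987]
wrist_force: [-0.9, -2.4, 0.6]
grip_width: 0.194
```

View pics/c17.png

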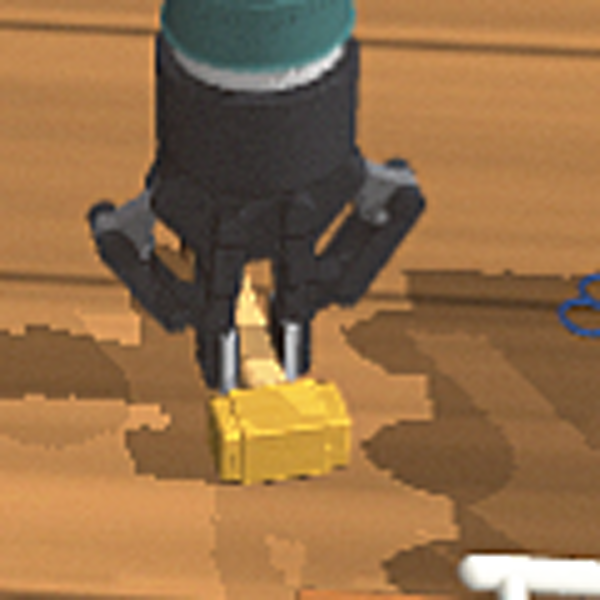

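View pics/w17.png

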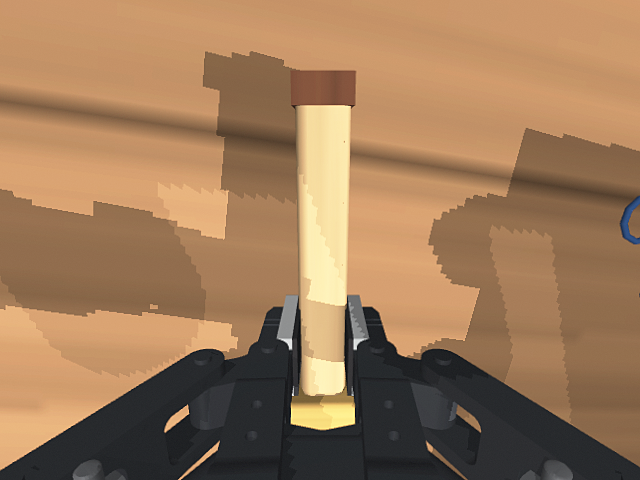

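The left edge of the head is touching. I'll press down gently to level it.

```bash
python3 -m jog '{"travel":[[0,0,-0.5],[0,0,-0.5],[0,0,-0.5],[0,0,-0.5]],"twist":[0,0,0,0],"gripper":[1.2,1.2,1.2,1.2]}'
python3 -m jog '{"travel":[[0,0,-0.5],[0,0,-0.5],[0,0,-0.5],[0,0,-0.5]],"twist":[0,0,0,0],"gripper":[1.2,1.2,1.2,1.2]}'
```

```text
time_s: 23.4
position: [0.4531, 0.247, 0.0043]
ee_rot: [3.004, -0.004, -2.987]
wrist_force: [-16.3, -7.7, 46.4]
grip_width: 0.195
time_s: 23.9
position: [0.4531, 0.2471, 0.0043]
ee_rot: [3.005, -0.004, -2.988]
wrist_force: [-16.4, -8.0, 46.6]
grip_width: 0.195
```

Pressing doesn't level it, and 46 N is enough. I'll ease off and let go.

```bash
python3 -m jog '{"travel":[[0,0,0.1],[0,0,0],[0,0,0]],"twist":[0,0,0],"gripper":[1.2,1.2,1.2]}'
python3 -m jog '{"travel":[[0,0,0],[0,0,0],[0,0,0],[0,0,0]],"twist":[0,0,0,0],"gripper":[2.1,2.5,3.2,4]}'
python3 -c "
from h import *
snap('wrist','w18')"
```

```text
time_s: 24.28
position: [0.4541, 0.2474, 0.0062]
ee_rot: [3.004, -0.001, -2.987]
wrist_force: [-0.7, 0.6, -3.5]
grip_width: 0.194
time_s: 24.78
position: [0.4548, 0.2479, 0.0053]
ee_rot: [3.003, -0.001, -2.987]
wrist_force: [-0.1, 0.6, 0.0]
grip_width: 0.469
```

View pics/w18.png

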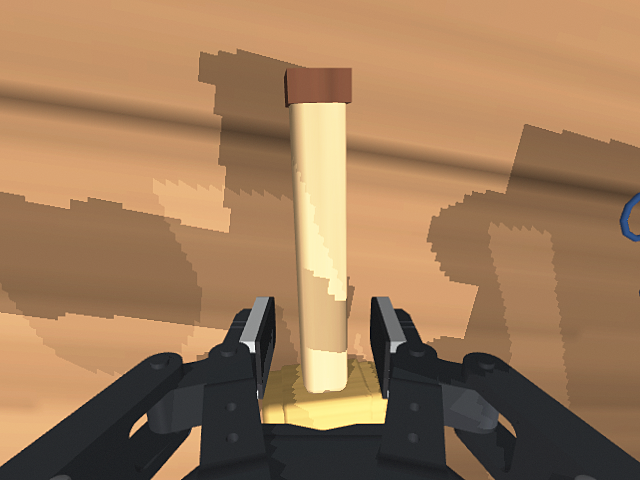

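The hammer is released and lying flat. I'll retreat along the tool axis, then move away for the final looks.

```bash
python3 -m jog '{"travel":[[0,-0.15,1.2],[0,-0.3,2.5],[0,-0.3,3],[0,0,4],[0,2,4],[-2,3,3],[-2,3,2],[0,3,1],[0,3,0],[0,3,0],[0,0,0]],"twist":[0,0,0,0,0,0,0,0,0,0,0],"gripper":[4,4,4,4,4,4,4,4,4,4,4]}'
python3 -c "
from h import *
snap('top','t20');snap('scene','s20')
im=load('t20')['image'][:,:,::-1]
a=cv2.resize(im[175:275,265:385],None,fx=5,fy=5,interpolation=cv2.INTER_CUBIC)
e=load('s20')['image'][:,:,::-1]
b=cv2.resize(e[190:310,265:355],None,fx=500/120,fy=500/120,interpolation=cv2.INTER_CUBIC)
cv2.imwrite('pics/c20.png',cv2.resize(np.hstack([a,b[:500,:200+175]]),None,fx=.8,fy=.8))"
```

```text
time_s: 26.2
position: [0.4133, 0.4147, 0.2308]
ee_rot: [2.998, 0.01, -2.989]
wrist_force: [-0.3, -0.1, -0.2]
grip_width: 0.469
```

View pics/t20.png

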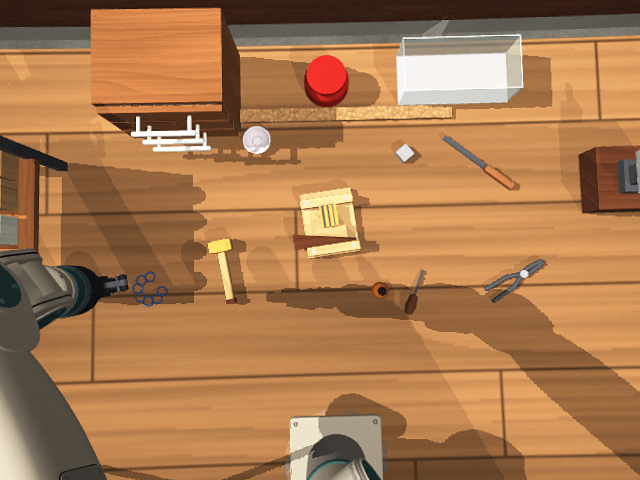

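View pics/c20.png

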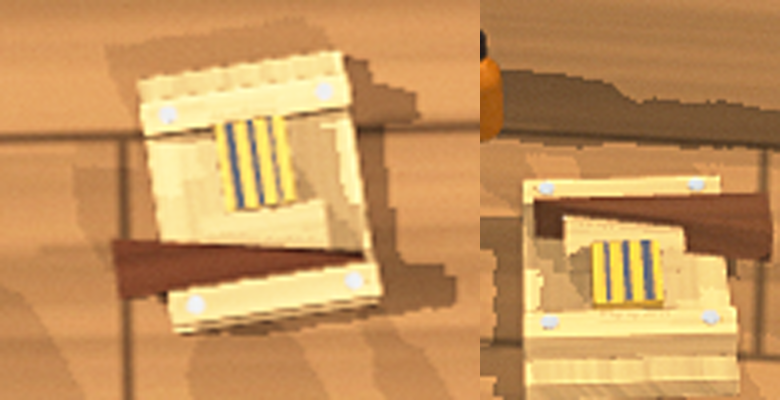

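View pics/s20.png

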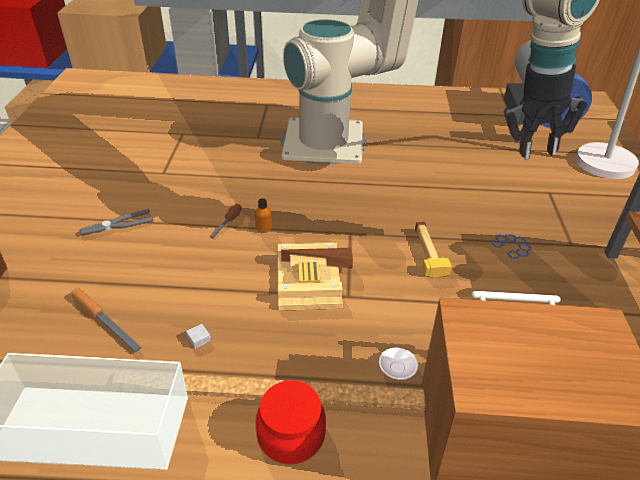

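The top view shows the hammer flat on open bench, head at (220,245), the bottle upright at (381,290), and the block against the fixed jaw. I'll check the numbers.

Run:
```python
from h import *
d=load('t20');c=lambda L:(np.array(L,float)+.5)/4+[265,175]-.5
r=ray(d,c([(196,304),(354,281)]),.04);j=ray(d,c([(168,115),(324,92)]),.036)
v=(j.mean(0)-r.mean(0))[:2];y=np.arctan2(v[1],v[0]);y=.124;u=np.array([np.cos(y),np.sin(y)])
bed=(j.mean(0)[:2]-.035*u+r.mean(0)[:2]+.075*u)/2
R=np.array([[np.cos(y),np.sin(y)],[-np.sin(y),np.cos(y)]])
f=lambda L,z:(ray(d,c(L),z)[:,:2]-bed)@R.T
B=f([(217,123),(287,117),(296,203),(229,211)],.042);print(bed,B,B.mean(0))
print('butt',f([(113,240),(120,297)],.042))
im=cv2.resize(d['image'][200:250,290:370,::-1],None,fx=10,fy=10,interpolation=cv2.INTER_CUBIC);cv2.imwrite('pics/c21.png',im)
```

```text
[0.55637465 0.00177299] [[ 0.02513949  0.01809577]
 [ 0.02263831 -0.02159484]
 [-0.02642745 -0.0192557 ]
 [-0.02528013  0.01881027]] [-0.00098245 -0.00098612]
butt [[-0.03176815  0.0858363 ]
 [-0.06412882  0.08658711]]
```

View pics/c21.png

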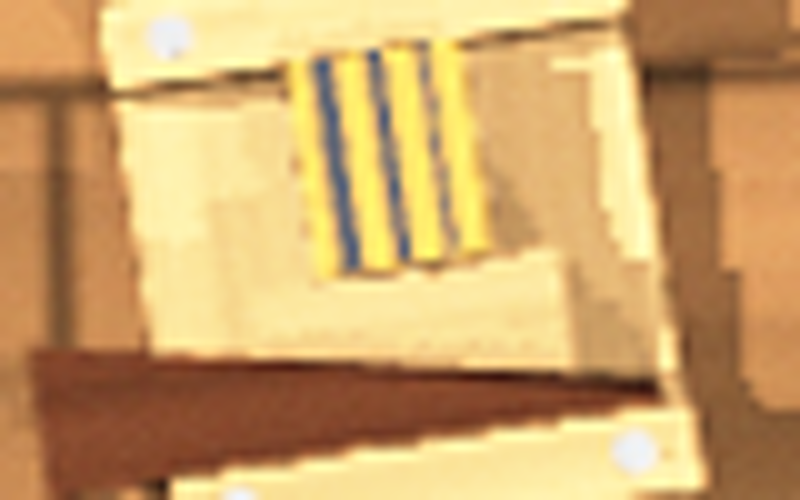

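The block is flush between both jaws at vice (-1.0, -1.0) mm, the wedge didn't move under 61 N, and the hammer lies flat. Handing in.

```bash
python3 -c "
from plant import job
print(job.job_done())"
```

```text
the job is handed in; nothing more can be done
None
```

I set the brass block on the vice bed, drove the wedge in with the hammer, and laid the hammer flat on open bench. The job was handed in at about 26 s of the 61 s allowed, and no verdict was reported.

**What I did:** I gripped the block across its 40 mm width, lowered it until it touched the bed and let go. I then held the hammer by its handle and tapped the wedge four times, backing off after each tap. The first two taps drove it about 15 mm and 16 mm.

**Last checks:**
- **Wedge:** it did not move on the third tap (35 N) or the fourth (61 N). I take that as the end stop.
- **Block:** it sits against the fixed jaw at about (-1, -1) mm from the bed point, measured to 1–2 mm. I judged squareness after clamping by eye. Before clamping it measured within 5 mrad.
- **Hammer and bottle:** the hammer lies flat with the gripper clear of it, and the bottle is upright.

**What I could not confirm:**
- **Wedge travel:** the cameras give only about 31.5 mm of wedge travel, so the wedge would have to have started at about 16 mm or more to be fully in. That is within the stated 0–18 mm range, but I couldn't measure it directly. Being at the stop, and the clamping force, rest on the wedge not moving at 61 N and the block sitting against the jaw.
- **Gripper tilt:** the hard taps tilted the gripper by about 0.14 rad. Pressing down on the bench (46 N at the wrist) did not level it, so the hammer settled flat on release.

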